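Tip the cheese chunks into the crate and close its bar

ROBOT

A 6-joint arm with a two-finger parallel gripper is mounted at the origin on the work surface. World frame = base frame: x ahead of the robot, y to its left, z up, the work surface at z = 0. Lengths are in m, angles in rad, forces in N, time in s.
With the tool pointing down it reaches from about 0.375 to 0.825 m from the base axis. Payload 5.5 kg.
Tool frame: the origin (TCP) lies at the very end of the fingers, on their centre line; the grasp point (between the pads) lies 19 mm behind it; z points along the fingers, y is the line along which they close (so a half turn about z gives the same grasp; the last joint's range is limited). The gripper opens to 85 mm and grips with 20 to 120 N. Pads are 22 mm wide; open, the fingers measure 114 mm over their backs; the gripper's body (76 mm by 85 mm) begins 54 mm behind the grasp point. The pads swing forward as they close: fully open they stand 13 mm farther back than shut.
Start: joints at [1.29, 0.314, -0.047, 1.21, 0, 1.571], TCP at [0.166, 0.576, 0.231] pointing down, gripper open.
Joint ranges: [-2.67, 2.67], [-0.69, 1.73], [-1.03, 1.25], [-2.08, 2.16], [-1.42, 1.45], [-3.14, 3.14]. Speed limits (rad/s): [2.39, 2.39, 3.01, 3.14, 3.14, 3.14].

INTERFACE

Orientations are given as [roll, pitch, yaw] about the fixed x, y, z axes, in that order (R = Rz(yaw) Ry(pitch) Rx(roll)).
In Python, from workcell import read_state, vision, bot gives the robot as it stands. The module is installed in compiled form; this text tells all that it offers.
- The arm moves only by the tool apply_moves, never from a script. Its arguments are lists of equal length, an entry for each row: "hand": the opening, from -1 (shut) to 1 (fully open); "offset": the shift along the tool's x, y, z as a fraction of full scale, a list of three; "yaw": the turn about the tool's z as a fraction of full scale. A call has 1 to 10 rows; each row shifts and turns the commanded pose from where the row before left it, along the tool's axes as they then stand; what a row does not reach is not made up. Full scale, the value 1, is 2.5 cm for a shift and 6 degrees for a turn. A row lasts 1/8 s, in which the tool goes at most 62.5 mm and 10.7 degrees, less where a joint would pass 70% of its speed; a pose out of reach is approached as far as the arm can. A call with a number of a shift or a turn outside -1 to 1 is refused whole. A call with a gripper value outside its range is refused whole. The fingers move at their own pace and stop on an object; "force" is the grip in N (left out, the last holds). Time passes only in rows, so rows that do not move let the fingers close. It gives the time, the measured TCP pose, the force, the opening and the grip force at its end, in the units of the state.
- read_state(): the state, without advancing time (a new reading comes with each control period).
- vision.snapshot(name): name is "side" or "top" or "wrist"; returns a dict with "pixels" (400x640x3 uint8, red, green, blue), "depth" (400x640 float32, m along the optical axis (not along the pixel's ray), 0 where there is no reading), "fx", "fy", "cx", "cy" (pixels), "k1" (the pictures are not rectified: a ray, as slopes to the right and down, at radius r is drawn at 1 + k1 r^2 times it, then the intrinsics apply), "world_from_camera" (4x4, takes a point from camera to world coordinates); the wrist camera has in their place "hand_eye" (4x4, takes a point from camera to tool coordinates, whose origin is the TCP and whose axes are the flange's). Camera axes: x right, y down, z forward; pixel columns grow to the right and rows downward; lengths in m; the calibration is good to about 2 mm. A picture is of the moment at which its call begins: read the wrist's pose just before it.
- bot.close_job(): hands the job in; it is judged then, once.
Trained networks look in a picture, given as the dict that the camera call returned (one of the last four; its "shot" number tells which), for a name from the list of things; names that differ only in an ending like _2 or _b are one class to them, and where a whole thing is asked for, a point or a joint stands for the part that bears it (a point fixed in the world has none). Each returns a list of dicts, best first, with "score" (0 to 1); they miss things now and then, are a little off and sometimes report something else, mostly with a low value. They report only what shows in the picture. A call takes as long as a camera call. They do not tell look-alikes from the thing itself.
- vision.find_in(picture, name): "location" ([column, row] in pixels, amid what is visible of it).
- vision.cut_out(picture, name): "pixels" (400x640 bool, what is visible of it) and "location" ([column, row] in pixels, amid what is visible of it).
The state is a dict: "clock": time; "joints": joint angles; "joint_vel": joint speeds; "joint_torque": joint torques, N m; "tcp_pos": TCP position; "orientation": TCP orientation; "ft_force": force on the tool from outside, world axes, zero at the start; "moment": the same for the moment, N m; "grip_width": finger opening in m; "finger_force": force on a finger pad.
Only numpy, scipy, OpenCV 4.12 (cv2) and the standard library are available. Lean on these libraries where they do the work, as an engineer would, in place of code of your own. Each camera call takes 0.05 s, during which the arm holds its last target. There are 200 camera calls.

TASK

Take the little tray by its handle, carry it level to the wooden crate and tip it low over the crate so that all five cheese chunks slide off its open end into it, without touching the cheese with the gripper and without dropping it from a height. Then stand the empty tray back flat in the middle of its wooden block and let go, and last swing the crate's closing bar over until it rests fully home in its catch. Leave the other goods on the stall where they are.

Things in the scene. Friction and masses are not known exactly. Their poses are not given: they have to be found in the camera images.
- tray: Small aluminium tray, loose on the riser, 0.18 kg. Floor 150 (x) by 116 (y) mm, 4 mm thick; walls to 20 mm above the underside at the rear (-x) and both sides; the front (+x) end is open. Dark wooden bar handle, 18 mm wide, from 2 to 20 mm above the underside, runs from the rear wall back to x=-165 mm. Origin: centre of the floor's underside; z up.
- tray_grip (a point): Point in the middle of the handle's section, 128 mm behind the tray's origin and 11 mm above its underside.
- tray_lip (a point): Middle of the tray's open front edge, on the upper face of the floor: 75 mm ahead of the tray's origin, 4 mm above its underside.
- riser: Fixed wooden display block, 110 (x) by 90 (y) by 50 mm high, on which the tray stands, with the handle overhanging towards the robot. Origin: centre of its underside. It may stand left or right of the crate.
- crate: Fixed open wooden crate, outside 180 (x) by 160 (y) by 65 mm high, walls 8 mm, floor 8 mm. On the middle of its far (+x) wall a small dark steel fork, the catch, two prongs 18 mm apart rising 9 mm above the rim. Origin: centre of its underside.
- crate_floor (a point): Centre of the crate's inner floor, 8 mm above the underside.
- bar (a joint): Hinge of the dark wooden closing bar (195 mm long, 14 mm wide, 10 mm thick) on the middle of the crate's near (-x) wall. 0 = lying across the crate's top along +x with its end in the catch; about 1.57 = standing upright; it stays where it is left (about 1 N at its end moves it).
- bar_hinge (a point): The hinge point: middle of the near wall's outer top edge (crate x=-90 mm, z=65 mm); the hinge line runs along the crate's y.
- bar_grip (a point): Point on the bar's centre line 165 mm from the hinge, 30 mm short of the bar's free end.
- chunk0: Rough chunk of hard cheese, about 30x26x27 mm, about 26 g, loose on the tray. Origin: centre of its underside.
- chunk1: Rough chunk of hard cheese, about 28x28x23 mm, about 26 g, loose on the tray. Origin: centre of its underside.
- chunk2: Rough chunk of hard cheese, about 32x24x25 mm, about 26 g, loose on the tray. Origin: centre of its underside.
- chunk3: Rough chunk of hard cheese, about 27x25x30 mm, about 26 g, loose on the tray. Origin: centre of its underside.
- chunk4: Rough chunk of hard cheese, about 31x27x25 mm, about 26 g, loose on the tray. Origin: centre of its underside.
- jar_a: Small preserve jar, 56 mm across, 62 mm high; a bystander to leave alone. Origin: centre of its underside.
- jar_b: Preserve jar, 60 mm across, 75 mm high; a bystander to leave alone. Origin: centre of its underside.
- jar_c: Preserve jar, 60 mm across, 75 mm high; a bystander to leave alone. Origin: centre of its underside.
- oil_a: Oil bottle, 48 mm across, 170 mm high; a bystander to leave alone. Origin: centre of its underside.
- oil_b: Oil bottle, 48 mm across, 170 mm high; a bystander to leave alone. Origin: centre of its underside.
- wheel: Small whole cheese, 110 mm across, 50 mm high; a bystander to leave alone. Origin: centre of its underside.
- calculator: Pocket calculator, 130x75x16 mm; a bystander to leave alone. Origin: centre of its underside.
Not all that is in view belongs to the job. Leave any purple or red look-alike of the chunk2 alone. Leave any black look-alike of the chunk3 alone.

How it is judged:
On the way, in this order (a step that is already met when the one before it is completed fails the run):
1. the tray is lifted clear of its block, level, with all five chunks still on it (height (world z) of tray above 0.08 m and angle between tray's own z axis and vertical below 0.25 rad and z of chunk0 in the frame of tray between -0.005 and 0.03 m and distance between each of chunk0, chunk1, chunk2, chunk3, chunk4 and tray below 0.095 m and z of chunk1 in the frame of tray between -0.005 and 0.03 m and z of chunk2 in the frame of tray between -0.005 and 0.03 m and z of chunk3 in the frame of tray between -0.005 and 0.03 m and z of chunk4 in the frame of tray between -0.005 and 0.03 m), for 0.1 s.
2. the tray, held by the gripper, is tipped with its open end at the crate (angle between tray's own z axis and vertical above 0.3 rad and contact force between the fingers and tray above 1 N and horizontal distance between tray_lip and crate below 0.13 m), for 0.1 s.
3. all five chunks lie inside the crate while the gripper still holds the tray, the bar still open (x of chunk0 in the frame of crate between -0.082 and 0.082 m and y of chunk0 in the frame of crate between -0.072 and 0.072 m and z of chunk0 in the frame of crate between 0 and 0.06 m and x of chunk1 in the frame of crate between -0.082 and 0.082 m and y of chunk1 in the frame of crate between -0.072 and 0.072 m and z of chunk1 in the frame of crate between 0 and 0.06 m and x of chunk2 in the frame of crate between -0.082 and 0.082 m and y of chunk2 in the frame of crate between -0.072 and 0.072 m and z of chunk2 in the frame of crate between 0 and 0.06 m and x of chunk3 in the frame of crate between -0.082 and 0.082 m and y of chunk3 in the frame of crate between -0.072 and 0.072 m and z of chunk3 in the frame of crate between 0 and 0.06 m and x of chunk4 in the frame of crate between -0.082 and 0.082 m and y of chunk4 in the frame of crate between -0.072 and 0.072 m and z of chunk4 in the frame of crate between 0 and 0.06 m and contact force between the fingers and tray above 1 N and height (world z) of tray above 0.07 m and value of joint bar above 0.6 rad), for 0.2 s.
4. the empty tray stands flat on its block, released (horizontal distance between tray and riser below 0.035 m and angle between tray's own z axis and vertical below 0.08 rad and height (world z) of tray between 0.044 and 0.058 m and linear speed of tray below 0.02 m/s and contact force between the fingers and tray below 0.1 N and value of joint bar above 0.6 rad), for 0.2 s.
At the end, for the whole second after the job is handed in: All five chunks lie at rest inside the crate below its rim; the tray stands flat (within 0.08 rad) and at rest on its block, its centre within 35 mm of the block's centre; the closing bar lies in its catch (within 0.05 rad of fully closed) (x of chunk0 in the frame of crate between -0.082 and 0.082 m and y of chunk0 in the frame of crate between -0.072 and 0.072 m and z of chunk0 in the frame of crate between 0 and 0.06 m and x of chunk1 in the frame of crate between -0.082 and 0.082 m and y of chunk1 in the frame of crate between -0.072 and 0.072 m and z of chunk1 in the frame of crate between 0 and 0.06 m and x of chunk2 in the frame of crate between -0.082 and 0.082 m and y of chunk2 in the frame of crate between -0.072 and 0.072 m and z of chunk2 in the frame of crate between 0 and 0.06 m and x of chunk3 in the frame of crate between -0.082 and 0.082 m and y of chunk3 in the frame of crate between -0.072 and 0.072 m and z of chunk3 in the frame of crate between 0 and 0.06 m and x of chunk4 in the frame of crate between -0.082 and 0.082 m and y of chunk4 in the frame of crate between -0.072 and 0.072 m and z of chunk4 in the frame of crate between 0 and 0.06 m and horizontal distance between tray and riser below 0.035 m and angle between tray's own z axis and vertical below 0.08 rad and height (world z) of tray between 0.044 and 0.058 m and linear speed of each of tray, chunk0, chunk1, chunk2, chunk3, chunk4 below 0.02 m/s and value of joint bar below 0.05 rad); the robot touches nothing.
It fails at once if the gripper touches the cheese (contact force between the fingers and chunk0 above 0.5 N or contact force between the fingers and chunk1 above 0.5 N or contact force between the fingers and chunk2 above 0.5 N or contact force between the fingers and chunk3 above 0.5 N or contact force between the fingers and chunk4 above 0.5 N).
It fails at once if cheese is dropped from a height or flung (a chunk faster than 1.6 m/s) (linear speed of any of chunk0, chunk1, chunk2, chunk3, chunk4 above 1.6 m/s).
It fails at once if the tray is pressed hard on the crate or the block (over 25 N) (contact force between tray and crate above 25 N or contact force between tray and riser above 25 N).
It fails at once if another of the goods on the stall is moved by more than 30 mm (distance of any of jar_a, jar_b, jar_c, oil_a, oil_b, wheel, calculator from where it was at the start of the episode above 0.03 m).
It also fails if it takes over 72 s, if anything falls off the work surface, if the arm or the gripper's body presses on something with over 40 N, if the wrist force passes 120 N, or if a joint passes its speed limit or range.

## Working session

There is one attempt and no reset: what is moved stays moved. The work goes in short steps, Python scripts to look and compute and a tool call to move; the robot and the scene stay as the last step left them, time stands still between calls to the robot, and variables do not carry over. Pictures are saved under pics/ and viewed, at most 10 in all, crops included, and the job is handed in when it is done.

Besides the shell and the picture viewer there is one more tool, called as name([rows], argument=value, ...), one row to a line, values as JSON. apply_moves: Moves the arm, as the interface text tells. Shift numbers are shares of 2.5 cm and turn numbers shares of 6 degrees, none past 1 either way. Its arguments: {"type":"object","properties":{"hand":{"type":"array","items":{"type":"number"}},"offset":{"type":"array","items":{"type":"array","items":{"type":"number"}}},"yaw":{"type":"array","items":{"type":"number"}},"force":{"type":"number"}},"required":["hand","offset","yaw"]}

```bash
mkdir -p pics; cat > h.py <<'E'
import numpy as np, cv2
from workcell import read_state, vision, bot
from scipy.spatial.transform import Rotation as R
def tcp(s):
    T=np.eye(4);T[:3,:3]=R.from_euler('xyz',s['orientation']).as_matrix();T[:3,3]=s['tcp_pos'];return T
def snap(n):
    s=read_state();p=vision.snapshot(n)
    p['T']=tcp(s)@p['hand_eye'] if n=='wrist' else np.array(p['world_from_camera']);return p
def cloud(p):
    v,u=np.mgrid[:400,:640];x=(u-p['cx'])/p['fx'];y=(v-p['cy'])/p['fy'];a,b=x.copy(),y.copy()
    for _ in range(6):
        k=1+p['k1']*(a*a+b*b);a,b=x/k,y/k
    d=p['depth'];P=np.stack([a*d,b*d,d],-1)@p['T'][:3,:3].T+p['T'][:3,3];P[d<=0]=np.nan;return P
def save(p,name,box=None,s=1):
    im=p['pixels'][:,:,::-1]
    if box: im=im[box[1]:box[3],box[0]:box[2]]
    cv2.imwrite('pics/'+name,cv2.resize(im,None,fx=s,fy=s,interpolation=cv2.INTER_CUBIC))
E
python3 - <<'E'
from h import *
s=read_state();print(s)
ps={n:snap(n) for n in('top','side')}
a=ps['top'];b=ps['side']
save(a,'top.png');save(b,'side.png')
for n in ps:
    p=ps[n];C=cloud(p)
    print(n,p['fx'],p['T'].round(3).tolist())
    for t in ['tray','tray_grip','riser','crate','bar','chunk0','chunk1','chunk2','chunk3','chunk4','jar_a','oil_a','wheel','calculator']:
        for r in vision.cut_out(p,t)[:3]:
            q=C[r['pixels']];q=q[~np.isnan(q[:,0])]
            if len(q):print(t,round(r['score'],2),np.round(r['location']),len(q),'med',np.median(q,0).round(3),'lo',np.percentile(q,3,0).round(3),'hi',np.percentile(q,97,0).round(3))
E
```

```text
{'clock': 0.0, 'joints': array([ 1.29001143e+00,  3.14217821e-01, -4.80633975e-02,  1.21018585e+00,
        1.14112712e-05,  1.57079701e+00]), 'joint_vel': array([-0.00082359,  0.00148746,  0.00019684, -0.00088707,  0.00163974,
       -0.00136737]), 'joint_torque': array([-7.35999379e-06, -5.39593613e+01,  3.39745259e+01,  1.89742068e-02,
        1.49562061e-04,  8.05392403e-06]), 'tcp_pos': array([0.16610603, 0.57596212, 0.23044634]), 'orientation': array([-3.13992191e+00, -1.14101074e-05,  2.86080705e+00]), 'ft_force': array([-0.28316276,  0.2183931 , -0.37642777]), 'moment': array([-0.02517308,  0.02452264,  0.01261784]), 'finger_force': 0.0, 'grip_width': 0.08536843571722093}
top 439.93054545764085 [[0.013, -0.987, 0.16, 0.36], [-1.0, -0.016, -0.017, 0.01], [0.019, -0.16, -0.987, 1.33], [0.0, 0.0, 0.0, 1.0]]
tray 0.79 [383. 221.] 1764 med [ 0.541 -0.209  0.055] lo [ 0.424 -0.284  0.048] hi [ 0.622 -0.141  0.073]
tray_grip 0.59 [384. 218.] 1685 med [ 0.544 -0.209  0.055] lo [ 0.43  -0.284  0.048] hi [ 0.624 -0.141  0.072]
tray_grip 0.32 [231. 190.] 3633 med [0.62  0.251 0.01 ] lo 
[... 5754 characters left out ...]
177.] 374 med [0.731 0.058 0.049] lo [0.711 0.045 0.   ] hi [0.763 0.098 0.074]
jar_a 0.67 [402. 198.] 567 med [ 0.743 -0.093  0.046] lo [ 0.727 -0.106 -0.   ] hi [ 0.775 -0.057  0.074]
oil_a 0.58 [263. 146.] 473 med [0.503 0.423 0.072] lo [0.485 0.414 0.005] hi [0.527 0.44  0.157]
oil_a 0.43 [292. 138.] 229 med [0.544 0.248 0.155] lo [0.519 0.241 0.068] hi [0.57  0.259 0.247]
wheel 0.93 [420. 316.] 2639 med [ 0.506 -0.466  0.048] lo [ 0.466 -0.506  0.008] hi [ 0.563 -0.408  0.051]
calculator 0.81 [237. 165.] 436 med [0.41  0.408 0.014] lo [0.351 0.377 0.001] hi [0.468 0.459 0.017]
calculator 0.15 [361. 235.] 1675 med [ 0.53  -0.202  0.057] lo [ 0.42  -0.292  0.05 ] hi [ 0.629 -0.139  0.069]
```

View pics/top.png

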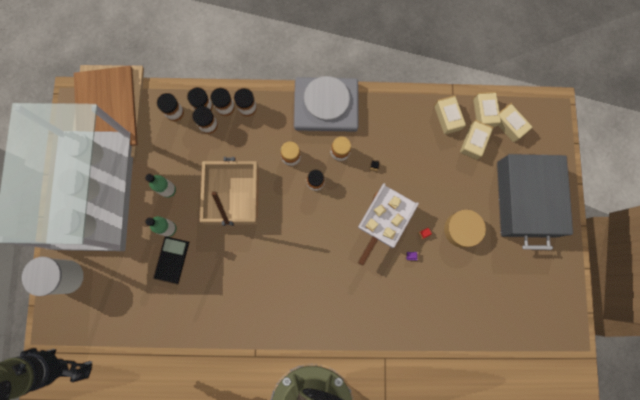

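View pics/side.png

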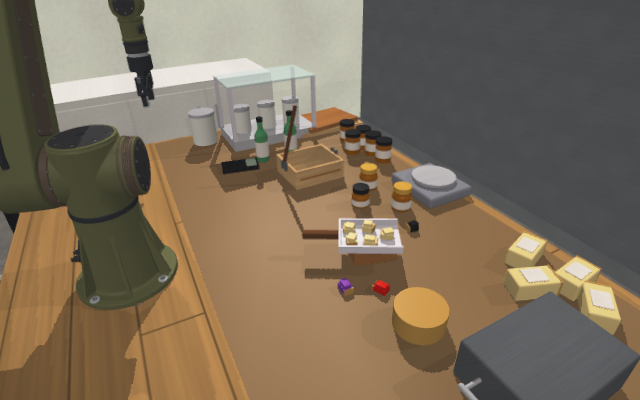

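The top view shows the tray around (388,217) with five pale chunks and its handle running down to (363,262). The look-alikes are on the table: red (426,233), purple (412,256) and black (375,164). The pale chunks on the tray fit the description. The crate is at (229,192), with its bar almost upright from (228,222) to (214,195).

```bash
cat > fit.py <<'E'
from h import *
def rect(P,lab):
    r=cv2.minAreaRect((P[:,:2]*1000).astype(np.float32));print(lab,len(P),np.round(r[0],1),np.round(r[1],1),round(r[2],1))
E
python3 - <<'E'
from fit import *
for n in('top','side'):
    p=snap(n);C=cloud(p);rgb=p['pixels'].astype(int)
    reg=(C[...,0]>.38)&(C[...,0]<.66)&(C[...,1]>-.34)&(C[...,1]<-.1)
    hi=reg&(C[...,2]>.045)&(C[...,2]<.1)
    mx=rgb.max(-1);sat=mx-rgb.min(-1)
    dark=hi&(mx<130)&(rgb[...,0]>rgb[...,2]+15)
    br=hi&(sat<40)&(mx>110)
    rect(C[br],n+' tray');rect(C[dark],n+' handle')
    D=C[dark];D=D[D[:,0]<.5];
    if len(D)>5:
        l=cv2.fitLine(D[:,:2].astype(np.float32),cv2.DIST_HUBER,0,.01,.01).ravel();print('line',l,np.degrees(np.arctan2(l[1],l[0])),'z',np.median(D[:,2]),'x',D[:,0].min(),D[:,0].max())
    lo=reg&(C[...,2]>.008)&(C[...,2]<.044);rect(C[lo],n+' riser?')
    cr=(C[...,0]>.5)&(C[...,0]<.73)&(C[...,1]>.14)&(C[...,1]<.36)&(C[...,2]>.055)&(C[...,2]<.070);rect(C[cr],n+' crate rim')
    b=(C[...,0]>.49)&(C[...,0]<.7)&(C[...,1]>.2)&(C[...,1]<.3)&(C[...,2]>.09)&(C[...,2]<.3)
    B=C[b];l=cv2.fitLine(B.astype(np.float32),cv2.DIST_HUBER,0,.01,.01).ravel();print('bar',l,len(B),B.max(0),'ang',np.arctan2(abs(l[2]),abs(l[0])))
s=read_state();w=snap('wrist');print(np.round(w['hand_eye'],3).tolist(),w['fx'])
save(snap('top'),'trayc.png',(335,150,455,280),4)
E
```

```text
top tray 1560 [ 550.7 -214.3] [115.7 154.8] 60.0
top handle 205 [ 435.3 -176.7] [63.3 89.6] 60.0
line [ 0.86345285 -0.5044296   0.44773522 -0.15695596] -30.293493 z 0.0692794486794932 x 0.40701140609838815 0.4878217289006479
top riser? 189 [ 522.  -237.9] [304.1 200.4] 7.5
top crate rim 744 [616.6 252.2] [204.  161.9] 0.6
bar [0.27002752 0.00821531 0.96281755 0.5484392  0.24965556 0.18308935] 178 [0.57410593 0.25796354 0.25681242] ang 1.2973653
side tray 1408 [ 550.1 -215.2] [119.6 150.6] 60.7
side handle 365 [ 478.4 -202. ] [ 88.  179.5] 67.0
line [ 0.8771286  -0.48025554  0.45397574 -0.16674988] -28.702093 z 0.06566207062550894 x 0.4059686380180734 0.49961305173988757
side riser? 565 [ 505.4 -281.2] [159.5 106.4] 42.7
side crate rim 458 [616.4 253. ] [203.9 169.4] 0.7
bar [0.26736647 0.01249291 0.9635139  0.55240506 0.24822807 0.19116691] 207 [0.57267972 0.26305074 0.25479195] ang 1.3001157
[[0.001, -0.959, -0.284, 0.073], [1.0, 0.0, 0.001, -0.001], [-0.001, -0.284, 0.959, -0.142], [0.0, 0.0, 0.0, 1.0]] 310.33056829441443
```

View pics/trayc.png

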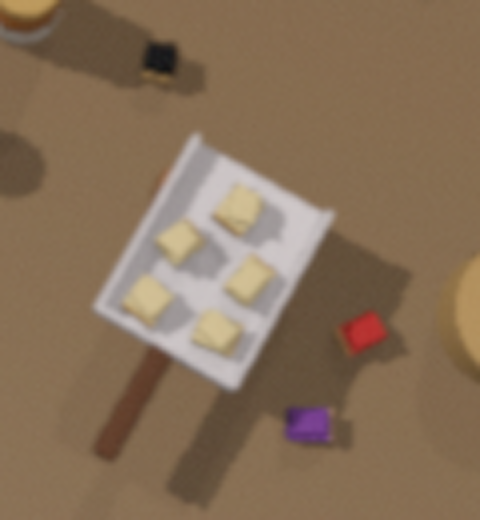

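The crop confirms it: five pale chunks sit on the tray, and the red, purple and black look-alikes stand apart on the table. Tray pose is about (0.550, -0.2145) with yaw -30°.

```bash
cat > plan.py <<'E'
import numpy as np
def tf(psi,d):  # world delta (m) -> tool units of 25mm
    c,s=np.cos(psi),np.sin(psi);return np.array([d[0]*c+d[1]*s,d[0]*s-d[1]*c,-d[2]])/.025
def seg(psi_deg,a,b):
    u=tf(np.radians(psi_deg),np.subtract(b,a));n=int(np.ceil(np.abs(u).max()-1e-6));print('total',u.round(2),'rows',n,'each',(u/n).round(3))
E
python3 -c "
from plan import *
seg(150,[.166,.576,.23],[.34,.28,.23]);seg(150,[.34,.28,.23],[.439,-.1505,.16])"
```

```text
total [-11.95  -6.77  -0.  ] rows 12 each [-0.996 -0.564 -0.   ]
total [-12.04 -12.93   2.8 ] rows 13 each [-0.926 -0.995  0.215]
```

apply_moves([
  [0, 0, 0],
  [0, 0, 0],
  [0, 0, 0],
], hand=[1, 1, 1], yaw=[1, 1, 0.317])

```text
clock: 2.08
tcp_pos: [0.1663, 0.5765, 0.2313]
orientation: [-3.142, 0.0, 2.618]
ft_force: [0.3, -0.3, 0.4]
grip_width: 0.0853
finger_force: 0.0
```

apply_moves([
  [-1, -0.56, 0],
  [-1, -0.56, 0],
  [-1, -0.56, 0],
  [-1, -0.56, 0],
  [-1, -0.56, 0],
  [-1, -0.56, 0],
  [-1, -0.56, 0],
  [-1, -0.56, 0],
  [-1, -0.56, 0],
  [-1, -0.56, 0],
], hand=[1, 1, 1, 1, 1, 1, 1, 1, 1, 1], yaw=[0, 0, 0, 0, 0, 0, 0, 0, 0, 0])

```text
clock: 3.32
tcp_pos: [0.3133, 0.3295, 0.2315]
orientation: [3.141, 0.0, 2.619]
ft_force: [1.1, -0.4, -0.7]
grip_width: 0.0854
finger_force: 0.0
```

apply_moves([
  [-1, -0.6, 0],
  [-1, -0.6, 0],
  [-0.92, -1, 0.2],
  [-0.92, -1, 0.2],
  [-0.92, -1, 0.2],
  [-0.92, -1, 0.2],
  [-0.92, -1, 0.2],
  [-0.92, -1, 0.2],
  [-0.92, -1, 0.2],
  [-0.92, -1, 0.2],
], hand=[1, 1, 1, 1, 1, 1, 1, 1, 1, 1], yaw=[0, 0, 0, 0, 0, 0, 0, 0, 0, 0])

```text
clock: 4.58
tcp_pos: [0.4008, 0.013, 0.1914]
orientation: [3.141, 0.001, 2.619]
ft_force: [0.5, -0.6, 0.1]
grip_width: 0.0856
finger_force: 0.0
```

apply_moves([
  [-0.92, -1, 0.2],
  [-0.92, -1, 0.2],
  [-0.92, -1, 0.2],
  [-0.92, -1, 0.2],
  [-0.92, -1, 0.2],
  [0, 0, 0],
  [0, 0, 0],
  [0, 0, 0],
], hand=[1, 1, 1, 1, 1, 1, 1, 1], yaw=[0, 0, 0, 0, 0, 0, 0, 0])

```text
clock: 5.58
tcp_pos: [0.4375, -0.1509, 0.1665]
orientation: [3.141, -0.0, 2.619]
ft_force: [-1.2, 0.0, 0.4]
grip_width: 0.0856
finger_force: 0.0
```

```bash
python3 - <<'E'
from fit import *
s=read_state();p=snap('wrist');print(s['clock'],s['tcp_pos'],s['orientation'])
save(p,'w1.png');C=cloud(p);rgb=p['pixels'].astype(int);mx=rgb.max(-1);sat=mx-rgb.min(-1)
reg=(C[...,0]>.38)&(C[...,0]<.68)&(C[...,1]>-.34)&(C[...,1]<-.08)
hi=reg&(C[...,2]>.045)&(C[...,2]<.1)
rect(C[hi&(sat<40)&(mx>110)],'tray')
# in tray frame guess
a=np.radians(-30);ex=np.array([np.cos(a),np.sin(a)]);ey=np.array([-ex[1],ex[0]]);Q=C[...,:2]-np.array([.5505,-.2147])
X=Q@ex;Y=Q@ey
h=(X<-.09)&(X>-.17)&(abs(Y)<.03)&(C[...,2]>.055)&(C[...,2]<.085)
print('handle',h.sum(),'x',np.percentile(X[h],[1,99]),'y',np.percentile(Y[h],[2,50,98]),'z',np.percentile(C[h][:,2],[5,50,95]))
for lo,hi_ in((-.16,-.13),(-.13,-.1)):
    m=h&(X>lo)&(X<hi_);print(lo,m.sum(),np.percentile(Y[m],[3,50,97]) if m.sum() else '')
E
```

```text
5.575 [ 0.43751569 -0.15085535  0.16647478] [ 3.14136093e+00 -5.61680581e-06  2.61948429e+00]
tray 8388 [ 526.7 -199.7] [116.6 114.4] 60.5
handle 1969 x [-0.16430563 -0.09110943] y [-0.00775817  0.00100039  0.00951172] z [0.06680817 0.06908967 0.07029014]
-0.16 821 [-0.00765625  0.00100808  0.00909081]
-0.13 746 [-0.00781123  0.00113643  0.00941763]
```

View pics/w1.png

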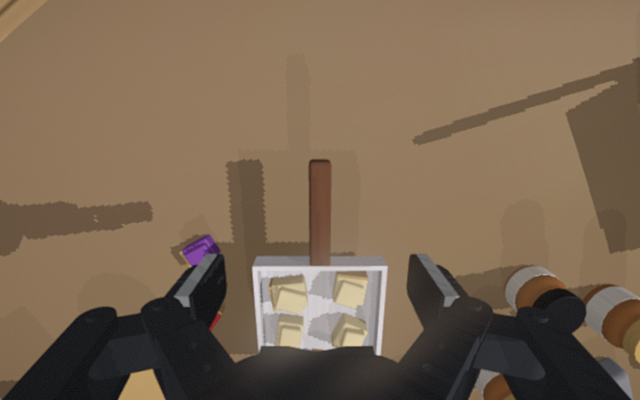

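The wrist view shows the handle running from (320,162) to (320,262), centred between the open fingers, with a clear way down. Now I'll grasp it.

apply_moves([
  [0, 0.09, 0.9],
  [0, 0, 0.9],
  [0, 0, 0.9],
  [0, 0, 0.9],
  [0, 0, 0.7],
  [0, 0, 0.65],
  [0, 0, 0],
  [0, 0, 0],
  [0, 0, 0],
  [0, 0, 0],
], hand=[1, 1, 1, 1, 1, 1, 1, -1, -1, -1], yaw=[0, 0, 0, 0, 0, 0, 0, 0, 0, 0], force=40)

```text
clock: 6.88
tcp_pos: [0.4392, -0.1498, 0.0431]
orientation: [3.141, 0.001, 2.618]
ft_force: [0.6, -0.2, 0.1]
grip_width: 0.0326
finger_force: 0.0
```

apply_moves([
  [0, 0, 0],
  [0, 0, 0],
  [0, 0, 0],
  [0, 0, 0],
], hand=[-1, -1, -1, -1], yaw=[0, 0, 0, 0], force=110)

```text
clock: 7.38
tcp_pos: [0.4391, -0.1497, 0.0428]
orientation: [3.141, 0.0, 2.618]
ft_force: [-0.6, 1.4, 4.6]
grip_width: 0.0164
finger_force: 107.3
```

apply_moves([
  [0, 0, -0.1],
  [0, 0, -0.2],
  [0, 0, -0.3],
  [0, 0, -0.4],
  [0, 0, -0.4],
  [0, 0, -0.4],
  [0, 0, -0.4],
  [0, 0, -0.3],
  [0, 0, -0.2],
  [0, 0, -0.1],
], hand=[-1, -1, -1, -1, -1, -1, -1, -1, -1, -1], yaw=[0, 0, 0, 0, 0, 0, 0, 0, 0, 0])

```text
clock: 8.62
tcp_pos: [0.4388, -0.1497, 0.1128]
orientation: [-3.142, 0.0, 2.618]
ft_force: [0.3, 0.3, -2.7]
grip_width: 0.0157
finger_force: 107.5
```

```bash
python3 - <<'E'
from fit import *
s=read_state();print(s['clock'],s['tcp_pos'],s['ft_force'],s['moment'],s['finger_force'])
for n in ('side','wrist'):
    p=snap(n);C=cloud(p);rgb=p['pixels'].astype(int);mx=rgb.max(-1);sat=mx-rgb.min(-1)
    reg=(C[...,0]>.38)&(C[...,0]<.68)&(C[...,1]>-.34)&(C[...,1]<-.08)
    m=reg&(C[...,2]>.08)&(sat<40)&(mx>110);P=C[m];rect(P,'tray');
    fl=P[P[:,2]<np.percentile(P[:,2],60)]
    A=np.c_[fl[:,:2],np.ones(len(fl))];
    for _ in range(5):
        k=np.linalg.lstsq(A,fl[:,2],rcond=None)[0];r=abs(fl[:,2]-A@k);g=r<.003;fl=fl[g];A=A[g]
    print('slope',k, len(fl),np.median(fl[:,2]))
    save(p,n+'2.png')
    np.savez(n+'2.npz',C=C,rgb=rgb)
E
```

```text
8.625 [ 0.43879075 -0.14971367  0.11278988] [ 0.3388784   0.33654255 -2.74911058] [ 0.1856072   0.28206309 -0.02353801] 107.46951341629028
tray 1516 [ 505.5 -189.2] [121.9 252.9] 59.8
slope [-0.01083741 -0.00346264  0.12640853] 621 0.1209656273352624
tray 754 [ 454. -159.] [101.9  75.2] 60.2
slope [-0.02259872  0.00088725  0.14033254] 103 0.13006154466316253
```

View pics/side2.png

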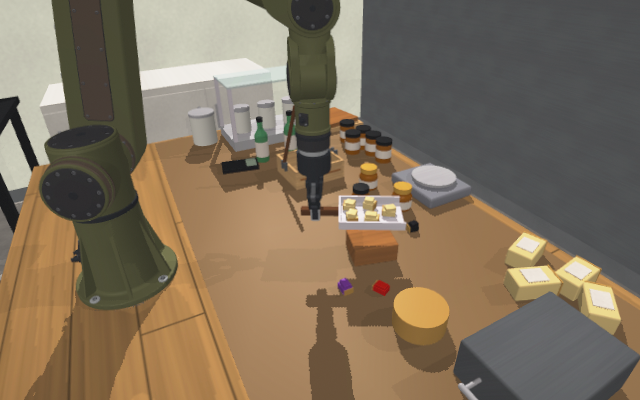

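The side view shows the tray (370,212) lifted level with all five chunks on it, and the riser (372,245) uncovered below.

```bash
python3 - <<'E'
from fit import *
s=read_state();print(s['joints'].round(2))
d=np.load('side2.npz');C=d['C']
reg=(C[...,0]>.4)&(C[...,0]<.68)&(C[...,1]>-.34)&(C[...,1]<-.1)
rect(C[reg&(C[...,2]>.042)&(C[...,2]<.056)],'riser top part (side)')
rect(C[reg&(C[...,2]>.01)&(C[...,2]<.056)],'riser all')
for n in('top','side'):
    C=cloud(snap(n))
    m=(C[...,2]>.058)&(C[...,2]<.068)&(abs(C[...,0]-.614)<.12)&(abs(C[...,1]-.25)<.11)&(abs(C[...,1]-.25)>.025);P=C[m]
    rect(P,n)
    k=abs(P[:,0]-.614)<.07
    for sg in(-1,1):
        q=P[k&((P[:,1]-.25)*sg>.03)];print('ywall',sg,np.percentile(q[:,1],[5,50,95]).round(4),np.median(q[:,2]))
        e=P[((P[:,0]-.614)*sg>.07)&(abs(P[:,1]-.25)<.06)];
        if len(e):print('xwall',sg,np.percentile(e[:,0],[5,50,95]).round(4),len(e))
E
```

```text
[-0.33  0.15 -0.55  0.88 -0.    0.19]
riser top part (side) 901 [ 558.7 -215.5] [ 89.5 109.4] 71.8
riser all 1650 [ 521.9 -262.8] [193.5 130.8] 53.2
top 521 [615.2 252.7] [180.9 162. ] 0.9
ywall -1 [0.1722 0.1755 0.1795] 0.0641390567931922
xwall -1 [0.5245 0.5281 0.5319] 66
ywall 1 [0.3243 0.3282 0.3324] 0.06398916353737327
xwall 1 [0.6971 0.7013 0.7053] 69
side 131 [614.4 251.8] [183.6 165.9] 0.7
ywall -1 [0.1711 0.177  0.1854] 0.06121624146510474
xwall -1 [0.5232 0.5266 0.5322] 27
ywall 1 [0.3245 0.3273 0.3342] 0.061584063460484395
xwall 1 [0.696  0.7004 0.7065] 17
```

apply_moves([
  [0, 0, -0.1],
  [0, 0, -0.2],
  [0, 0, -0.2],
  [0, 0, -0.2],
  [0, 0, -0.2],
  [0, 0, -0.2],
  [0, 0, -0.2],
  [0, 0, -0.2],
  [0, 0, -0.2],
  [0, 0, -0.1],
], hand=[-1, -1, -1, -1, -1, -1, -1, -1, -1, -1], yaw=[-0.3, -0.6, -0.8, -0.8, -0.8, -0.8, -0.8, -0.8, -0.8, -0.8])

```text
clock: 10.07
tcp_pos: [0.4388, -0.1498, 0.1578]
orientation: [-3.141, -0.0, -2.897]
ft_force: [0.5, -0.2, -2.2]
grip_width: 0.016
finger_force: 107.4
```

apply_moves([
  [0, 0, 0],
  [0, 0, 0],
  [0, 0, 0],
  [0, 0, 0],
  [0, 0, 0],
  [0, 0, 0],
  [0, 0, 0],
  [0, 0, 0],
  [0, 0, 0],
  [0, 0, 0],
], hand=[-1, -1, -1, -1, -1, -1, -1, -1, -1, -1], yaw=[-0.85, -0.85, -0.85, -0.85, -0.85, -0.85, -0.85, -0.85, -0.85, -0.85])

```text
clock: 11.32
tcp_pos: [0.4388, -0.15, 0.1576]
orientation: [-3.141, -0.001, -2.006]
ft_force: [-0.6, 0.3, -3.1]
grip_width: 0.0161
finger_force: 107.4
```

apply_moves([
  [0, 0, 0],
  [0, 0, 0],
  [0, 0, 0],
  [0, 0, 0],
  [0, 0, 0],
  [0, 0, 0],
  [0, 0, 0],
  [0, 0, 0],
], hand=[-1, -1, -1, -1, -1, -1, -1, -1], yaw=[-0.85, -0.85, -0.85, -0.85, -0.5, -0.3, 0, 0])

```text
clock: 12.32
tcp_pos: [0.4388, -0.1497, 0.1576]
orientation: [-3.141, -0.0, -1.571]
ft_force: [-0.3, 0.0, -3.5]
grip_width: 0.0161
finger_force: 107.4
```

apply_moves([
  [-0.3, -0.3, 0],
  [-0.5, -0.5, 0],
  [-0.7, -0.7, 0],
  [-0.7, -0.7, 0],
  [-0.7, -0.7, 0],
  [-0.7, -0.7, 0],
  [-0.7, -0.7, 0],
  [-0.7, -0.7, 0],
  [-0.7, -0.7, 0],
  [-0.7, -0.7, 0],
], hand=[-1, -1, -1, -1, -1, -1, -1, -1, -1, -1], yaw=[0, 0, 0, 0, 0, 0, 0, 0, 0, 0])

```text
clock: 13.58
tcp_pos: [0.5998, 0.0118, 0.1573]
orientation: [3.141, 0.0, -1.57]
ft_force: [0.1, -0.8, -3.3]
grip_width: 0.0161
finger_force: 107.4
```

apply_moves([
  [-0.6, -0.5, 0],
  [-0.3, -0.27, 0],
  [0, 0, 0.2],
  [0, 0, 0.4],
  [0, 0, 0.5],
  [0, 0, 0.6],
  [0, 0, 0.6],
  [0, 0, 0.5],
  [0, 0, 0.3],
  [0, 0, 0.2],
], hand=[-1, -1, -1, -1, -1, -1, -1, -1, -1, -1], yaw=[0, 0, 0, 0, 0, 0, 0, 0, 0, 0])

```text
clock: 14.82
tcp_pos: [0.6179, 0.0328, 0.0746]
orientation: [3.141, -0.0, -1.571]
ft_force: [-0.1, -0.0, -2.8]
grip_width: 0.016
finger_force: 107.5
```

```bash
cat > tray.py <<'E'
from fit import *
def look(name=None,views=('side','top')):
    s=read_state();print(s['clock'],s['tcp_pos'].round(4),s['ft_force'].round(1),s['moment'].round(2),s['finger_force'].round(1),s['grip_width'].round(4))
    for n in views:
        p=snap(n);C=cloud(p);rgb=p['pixels'].astype(int);mx=rgb.max(-1);sat=mx-rgb.min(-1)
        if name and n==views[0]:save(p,name,(220,90,420,240),4) if n=='side' else save(p,name,(160,110,360,260),4)
        m=(abs(C[...,0]-.618)<.075)&(C[...,1]>.06)&(C[...,1]<.25)&(C[...,2]>.02)&(C[...,2]<.2)&(sat<30)&(mx>110);P=C[m]
        if len(P)<30:print(n,'few',len(P));continue
        q=P[abs(P[:,0]-.618)<.04]
        if len(q)<20:q=P
        b=np.median(q[:,2]);k=np.polyfit(q[:,1],q[:,2],1)
        for _ in range(5):
            r=q[:,2]-np.polyval(k,q[:,1]);k=np.polyfit(q[:,1][abs(r)<.004],q[:,2][abs(r)<.004],1) if (abs(r)<.004).sum()>10 else k
        print(n,len(q),'pitch deg',round(np.degrees(np.arctan(-k[0])),1),'z@.18',np.polyval(k,.18).round(4),'x',np.percentile(P[:,0],[2,98]).round(3),'y',np.percentile(P[:,1],[2,98]).round(3))
E
python3 -c "
from tray import *
look('p1.png')"
```

```text
Traceback (most recent call last):
  File "tray.py", line 3, in look
    s=read_state();print(s['clock'],s['tcp_pos'].round(4),s['ft_force'].round(1),s['moment'].round(2),s['finger_force'].round(1),s['grip_width'].round(4))
                                                                                                      ^^^^^^^^^^^^^^^^^^^^^^^
AttributeError: 'float' object has no attribute 'round'
```

Over the crate rim. Now I'll reduce the grip so the tray can pivot, and measure.

```bash
sed -i "s/s\['finger_force'\].round(1),s\['grip_width'\].round(4)/s['finger_force'],s['grip_width']/" tray.py; python3 -c "
from tray import *
look()"
```

```text
14.825 [0.6179 0.0328 0.0746] [-0.1 -0.  -2.8] [-0.32 -0.03  0.02] 107.51213550567627 0.01599815998882294
side 136 pitch deg 3.0 z@.18 0.0831 x [0.557 0.671] y [0.084 0.237]
top 709 pitch deg 0.5 z@.18 0.0831 x [0.558 0.673] y [0.128 0.233]
```

apply_moves([
  [0, 0, 0],
  [0, 0, 0],
  [0, 0, 0],
  [0, 0, 0],
], hand=[-1, -1, -1, -1], yaw=[0, 0, 0, 0], force=20)

```text
clock: 15.42
tcp_pos: [0.6181, 0.0329, 0.0752]
orientation: [-3.141, 0.0, -1.571]
ft_force: [-0.3, -0.5, -2.7]
grip_width: 0.0161
finger_force: 107.5
```

```bash
python3 -c "
from tray import *
look('p1.png')"
```

```text
15.425 [0.6181 0.0329 0.0752] [-0.3 -0.5 -2.7] [-0.29  0.02 -0.01] 107.51135230064392 0.016123562213447032
side 144 pitch deg 2.1 z@.18 0.0831 x [0.557 0.671] y [0.084 0.236]
top 714 pitch deg 0.9 z@.18 0.0842 x [0.558 0.672] y [0.128 0.233]
```

View pics/p1.png

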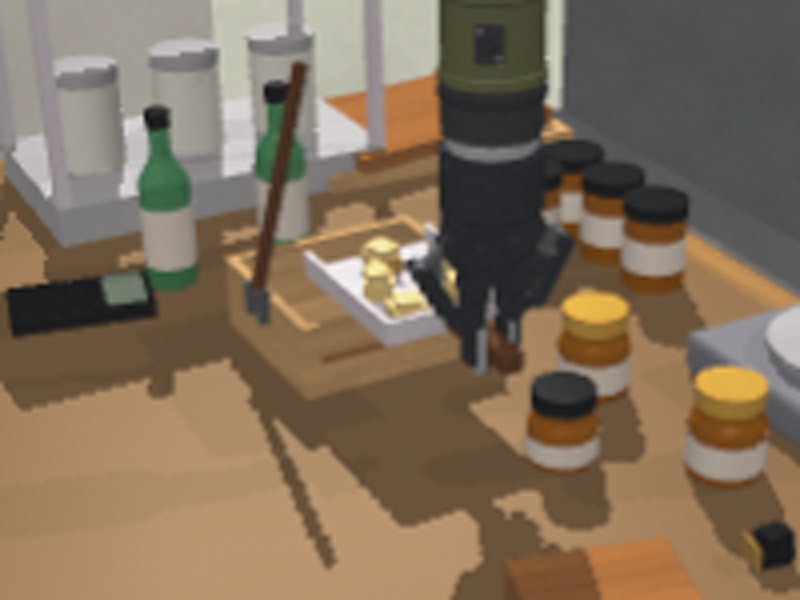

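The crop shows the tray level across the crate's right wall, lip inside, five chunks aboard and the bar clear of it. The grip force stays at 107 N, so I'll try easing the opening slightly.

apply_moves([
  [0, 0, 0],
], hand=[-0.63], yaw=[0], force=20)

```text
clock: 15.65
tcp_pos: [0.618, 0.0328, 0.0751]
orientation: [3.142, 0.0, -1.571]
ft_force: [-0.2, -0.4, -2.3]
grip_width: 0.0164
finger_force: 104.4
```

apply_moves([
  [0, 0, 0],
], hand=[-0.62], yaw=[0], force=20)

```text
clock: 15.78
tcp_pos: [0.618, 0.0328, 0.075]
orientation: [3.142, -0.0, -1.571]
ft_force: [0.1, 0.1, -3.0]
grip_width: 0.0167
finger_force: 84.1
```

apply_moves([
  [0, 0, 0],
], hand=[-0.61], yaw=[0], force=20)

```text
clock: 15.9
tcp_pos: [0.618, 0.0329, 0.075]
orientation: [3.142, 0.0, -1.571]
ft_force: [0.4, -0.1, -2.8]
grip_width: 0.0173
finger_force: 64.0
```

apply_moves([
  [0, 0, 0],
  [0, 0, 0],
], hand=[-0.6, -0.595], yaw=[0, 0])

```text
clock: 16.15
tcp_pos: [0.618, 0.0328, 0.075]
orientation: [3.142, 0.0, -1.571]
ft_force: [-0.6, 0.5, -2.9]
grip_width: 0.0176
finger_force: 33.6
```

```bash
python3 -c "
from tray import *
look()"
```

```text
16.15 [0.618  0.0328 0.075 ] [-0.6  0.5 -2.9] [-0.34  0.05 -0.03] 33.57759118080139 0.017570184908981514
side 142 pitch deg 1.9 z@.18 0.0829 x [0.557 0.67 ] y [0.084 0.237]
top 714 pitch deg 0.3 z@.18 0.0846 x [0.558 0.672] y [0.128 0.233]
```

apply_moves([
  [0, 0, 0],
  [0, 0, 0],
], hand=[-0.592, -0.59], yaw=[0, 0])

```text
clock: 16.5
tcp_pos: [0.6181, 0.0329, 0.0751]
orientation: [-3.141, 0.0, -1.571]
ft_force: [-0.4, 0.2, -2.3]
grip_width: 0.0176
finger_force: 23.4
```

```bash
python3 -c "
from tray import *
look()"
```

```text
16.5 [0.6181 0.0329 0.0751] [-0.4  0.2 -2.3] [-0.22 -0.   -0.  ] 23.442145586013794 0.017560575044212906
side 126 pitch deg 8.6 z@.18 0.0679 x [0.558 0.651] y [0.084 0.234]
top 655 pitch deg 6.5 z@.18 0.0691 x [0.559 0.673] y [0.129 0.231]
```

The tray drooped at about 24 N and now rests on the crate rim. Next I'll raise the handle along an arc.

apply_moves([
  [-0.07, 0, -0.27],
  [-0.07, 0, -0.27],
  [-0.07, 0, -0.27],
  [-0.09, 0, -0.22],
  [-0.09, 0, -0.22],
  [-0.09, 0, -0.22],
  [0, 0, 0],
  [0, 0, 0],
], hand=[-0.59, -0.59, -0.59, -0.59, -0.59, -0.59, -0.59, -0.59], yaw=[0, 0, 0, 0, 0, 0, 0, 0])

```text
clock: 17.6
tcp_pos: [0.6182, 0.045, 0.112]
orientation: [-3.141, 0.0, -1.571]
ft_force: [0.3, -0.0, -0.3]
grip_width: 0.0177
finger_force: 23.7
```

```bash
python3 -c "
from tray import *
look()"
```

```text
17.6 [0.6182 0.045  0.112 ] [ 0.3 -0.  -0.3] [ 0.06 -0.18 -0.02] 23.72238725423813 0.017746876364887004
side 66 pitch deg 21.3 z@.18 0.0741 x [0.558 0.649] y [0.089 0.234]
top 449 pitch deg 20.9 z@.18 0.0693 x [0.559 0.674] y [0.145 0.229]
```

apply_moves([
  [-0.13, 0, -0.2],
  [-0.13, 0, -0.2],
  [-0.13, 0, -0.2],
  [-0.13, 0, -0.18],
  [-0.13, 0, -0.17],
  [0, 0, 0],
  [0, 0, 0],
  [0, 0, 0],
], hand=[-0.59, -0.59, -0.59, -0.59, -0.59, -0.59, -0.59, -0.59], yaw=[0, 0, 0, 0, 0, 0, 0, 0])

```text
clock: 18.7
tcp_pos: [0.618, 0.0611, 0.1354]
orientation: [3.142, 0.0, -1.571]
ft_force: [0.2, 0.2, -2.2]
grip_width: 0.0176
finger_force: 24.0
```

```bash
python3 -c "
from tray import *
look('p2.png',('top','side'))"
```

```text
18.7 [0.618  0.0611 0.1354] [ 0.2  0.2 -2.2] [-0.12 -0.16  0.04] 23.979232013225555 0.017603299959780598
top 232 pitch deg 30.5 z@.18 0.0697 x [0.559 0.674] y [0.175 0.229]
side 85 pitch deg -39.4 z@.18 0.1818 x [0.557 0.671] y [0.099 0.238]
```

View pics/p2.png

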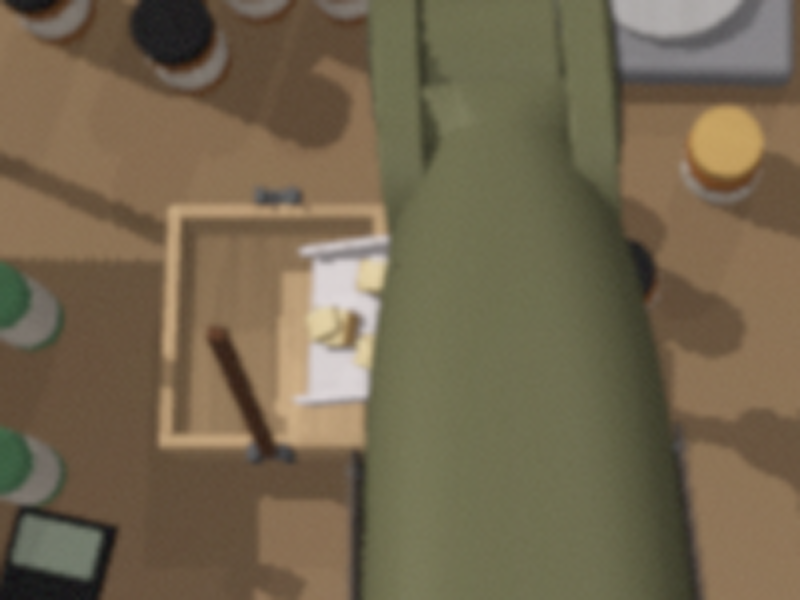

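The crop shows the tilted tray in the crate (345,320) with its chunks still aboard at about 32°. I'll tilt further.

apply_moves([
  [-0.16, 0, -0.19],
  [-0.16, 0, -0.18],
  [-0.16, 0, -0.17],
  [-0.16, 0, -0.17],
  [0, 0, 0],
  [0, 0, 0],
  [0, 0, 0],
], hand=[-0.59, -0.59, -0.59, -0.59, -0.59, -0.59, -0.59], yaw=[0, 0, 0, 0, 0, 0, 0])

```text
clock: 19.68
tcp_pos: [0.6179, 0.077, 0.1532]
orientation: [3.141, 0.0, -1.571]
ft_force: [-0.2, -0.6, -1.5]
grip_width: 0.0172
finger_force: 24.1
```

```bash
cat >> tray.py <<'E'
def chunks(views=('top','side')):
    for n in views:
        p=snap(n);C=cloud(p);hsv=cv2.cvtColor(p['pixels'],cv2.COLOR_RGB2HSV).astype(int)
        m=(abs(C[...,0]-.615)<.1)&(C[...,1]>.0)&(C[...,1]<.34)&(C[...,2]>.01)&(C[...,2]<.2)&(hsv[...,0]>18)&(hsv[...,0]<33)&(hsv[...,1]>60)&(hsv[...,2]>130)
        k,l,st,_=cv2.connectedComponentsWithStats(m.astype(np.uint8))
        for i in range(1,k):
            if st[i,4]>15:print(n,st[i,4],np.median(C[l==i],0).round(3),C[l==i][:,2].max().round(3))
E
python3 -c "
from tray import *
look();chunks()"
```

```text
19.675 [0.6179 0.077  0.1532] [-0.2 -0.6 -1.5] [-0.28  0.   -0.01] 24.124618470668793 0.017236481172913237
side 104 pitch deg 36.3 z@.18 0.0867 x [0.557 0.672] y [0.068 0.244]
top 228 pitch deg 33.3 z@.18 0.0901 x [0.559 0.673] y [0.201 0.241]
top 133 [0.65  0.257 0.059] 0.069
top 70 [0.595 0.261 0.054] 0.068
top 51 [0.561 0.294 0.037] 0.051
side 64 [0.636 0.25  0.034] 0.054
side 32 [0.577 0.257 0.031] 0.057
```

```bash
python3 -c "
from h import *
a=snap('top');b=snap('side')
f=lambda p,x:cv2.resize(p['pixels'][x[1]:x[3],x[0]:x[2],::-1],(400,400),interpolation=cv2.INTER_CUBIC)
cv2.imwrite('pics/c3.png',np.hstack([f(a,(190,150,270,230)),f(b,(270,130,350,210))]))"
```

```text
(no output)
```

View pics/c3.png

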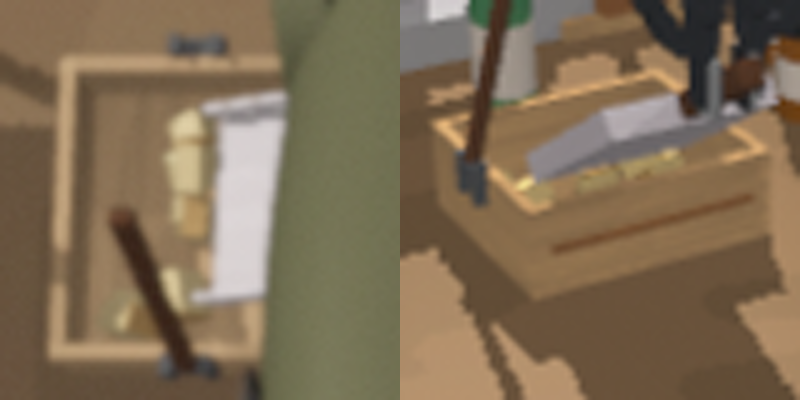

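The crop shows the chunks off the tray in the crate, three in front of the lip and two near the near wall, with some leaning on the lip. I'll pull the tray back along its slope.

apply_moves([
  [0.1, 0, -0.15],
  [0.2, 0, -0.25],
  [0.25, 0, -0.25],
  [0.25, 0, -0.25],
  [0.25, 0, -0.25],
  [0.2, 0, -0.2],
  [0.1, 0, -0.1],
  [0, 0, 0],
], hand=[-0.592, -0.592, -0.592, -0.592, -0.592, -0.592, -0.592, -0.592], yaw=[0, 0, 0, 0, 0, 0, 0, 0])

```text
clock: 20.98
tcp_pos: [0.6181, 0.0432, 0.1897]
orientation: [-3.141, 0.0, -1.571]
ft_force: [0.7, -0.1, -1.4]
grip_width: 0.0176
finger_force: 24.2
```

```bash
python3 -c "
from tray import *
look();chunks()"
```

```text
20.975 [0.6181 0.0432 0.1897] [ 0.7 -0.1 -1.4] [-0.13  0.    0.06] 24.231649339199066 0.017593052472499305
side 108 pitch deg 36.7 z@.18 0.0997 x [0.558 0.67 ] y [0.079 0.21 ]
top 474 pitch deg 33.6 z@.18 0.1048 x [0.559 0.673] y [0.149 0.206]
top 139 [0.643 0.258 0.05 ] 0.065
top 65 [0.568 0.257 0.035] 0.17
top 49 [0.547 0.286 0.032] 0.146
side 109 [0.636 0.248 0.039] 0.089
side 24 [0.572 0.256 0.032] 0.038
```

```bash
python3 -c "
from tray import *
a=snap('top');C=cloud(a)
f=lambda p,x:cv2.resize(p['pixels'][x[1]:x[3],x[0]:x[2],::-1],(400,400),interpolation=cv2.INTER_CUBIC)
b=snap('side');D=cloud(b)
cv2.imwrite('pics/c4.png',np.hstack([f(a,(190,150,260,220)),f(b,(280,130,340,190))]))
for n,C in(('top',C),('side',D)):
  q=C[(abs(C[...,0]-.615)<.078)&(C[...,1]>.215)&(C[...,1]<.32)&(C[...,2]>.012)&(C[...,2]<.085)]
  H={}
  for x,y,z in q:H.setdefault((int(x*100),int(y*100)),[]).append(z)
  print(n)
  for i in range(53,70):print(i,' '.join('%3d'%(1000*np.median(H[(i,j)])) if (i,j) in H else '  .' for j in range(21,33)))
"
```

```text
top
53   .   .   .   .   .   .  30  30   .   .   .   .
54   .   .  12   .   .   .  33  30  32   .   .   .
55   .  13  12  20  33  30   .  31  32  12  13   .
56   .  12   .  29  34  33   .  33  23   .  13   .
57   .   .   .  13  35  35  37   .   .   .  13   .
58  12   .   .   .  35   .   .   .   .   .  13   .
59  12  12  12   .  13  12   .   .   .  13   .   .
60   .   .   .  32  39  30  12   .   .   .  12   .
61   .   .   .  29  40  36  12   .   .   .   .   .
62   .  13   .  35  47  34   .   .  12   .  12   .
63   .   .   .  50  55  48  12  13   .  12  13   .
64   .   .  12  54  60  54   .   .  14   .   .   .
65   .   .  48  53  61  52   .  12   .   .   .   .
66   .   .   .  30  35  31  27   .  14   .   .   .
67  12  12   .  16  31  30  26   .  13  13  12   .
68   .   .   .   .  21  13  12  14   .   .   .   .
69   .   .   .   .   .   .   .   .   .   .   .   .
side
53   .   .   .   .   .   .   .   .   .   .  53   .
54   .   .   .   .   .   .   .   .   .   .   .   .
55   .   .   .  33  33   .   .   .   .   .   .   .
56   .   .   .  31  33  32   .  25   .   .   .   .
57   .   .   .  30  31  32  31   .   .   .  18   .
58   .   .   .   .  25  28   .   .   .   .  27   .
59   .   .   .   .   .   .   .   .   .   .   .   .
60   .   .   .  30  33  28   .   .   .   .  65   .
61   .   .   .  34  32  38   .   .   .   .   .   .
62   .   .   .  38  40  38   .   .   .   .   .   .
63   .   .   .  43  51   .  34   .   .   .   .   .
64   .   .  45  44  37   .   .   .   .   .   .   .
65   .   .   .  45  54   .   .   .   .   .   .   .
66   .   .   .  26  29   .   .   .   .   .   .   .
67   .   .   .   .  27   .   .   .   .   .   .   .
68   .   .   .   .  28   .   .   .   .   .   .   .
69   .   .   .   .   .   .   .   .   .   .   .   .
```

View pics/c4.png

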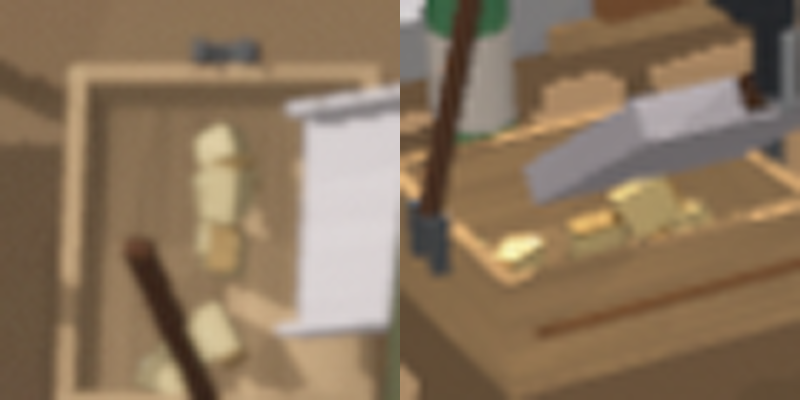

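The crop shows three chunks in a row, and the middle one (218,190) sits on top of the other two, right under the bar's path (top about 0.060). I'll nudge it off with the tray's lip.

apply_moves([
  [-0.3, 0, 0],
  [-0.3, 0, 0.2],
  [0, 0, 0.35],
  [0, 0, 0.35],
  [0, 0, 0.35],
  [0, 0, 0.25],
  [0, 0, 0.1],
  [0, 0, 0],
  [0, 0, 0],
], hand=[-0.595, -0.595, -0.595, -0.595, -0.595, -0.595, -0.595, -0.595, -0.595], yaw=[0, 0, 0, 0, 0, 0, 0, 0, 0])

```text
clock: 22.4
tcp_pos: [0.6182, 0.0583, 0.1499]
orientation: [-3.141, 0.0, -1.571]
ft_force: [-0.6, -0.9, -2.0]
grip_width: 0.0175
finger_force: 24.2
```

apply_moves([
  [-0.2, 0, 0],
  [-0.2, 0, 0],
  [-0.2, 0, 0],
  [-0.2, 0, 0],
  [-0.2, 0, 0],
  [-0.2, 0, 0],
  [-0.2, 0, 0],
  [0, 0, 0],
  [0.3, 0, -0.2],
  [0.4, 0, -0.4],
], hand=[-0.6, -0.6, -0.6, -0.6, -0.6, -0.6, -0.6, -0.6, -0.6, -0.6], yaw=[0, 0, 0, 0, 0, 0, 0, 0, 0, 0])

```text
clock: 23.65
tcp_pos: [0.6177, 0.0751, 0.1647]
orientation: [3.141, -0.0, -1.571]
ft_force: [-1.3, 0.1, -2.5]
grip_width: 0.0172
finger_force: 24.2
```

apply_moves([
  [0.5, 0, -0.4],
  [0.5, 0, -0.4],
  [0.5, 0, -0.3],
  [0.3, 0, -0.1],
  [0, 0, 0],
], hand=[-0.6, -0.6, -0.6, -0.6, -0.6], yaw=[0, 0, 0, 0, 0])

```text
clock: 24.28
tcp_pos: [0.618, 0.0302, 0.1946]
orientation: [-3.142, 0.0, -1.572]
ft_force: [0.4, 0.5, -2.1]
grip_width: 0.0177
finger_force: 24.2
```

```bash
cat >> tray.py <<'E'
def grid():
    for n in('top','side'):
      C=cloud(snap(n));q=C[(abs(C[...,0]-.615)<.078)&(C[...,1]>.19)&(C[...,1]<.32)&(C[...,2]>.012)&(C[...,2]<.085)]
      H={}
      for x,y,z in q:H.setdefault((int(x*100),int(y*100)),[]).append(z)
      print(n)
      for i in range(53,70):print(i,' '.join('%3d'%(1000*np.median(H[(i,j)])) if (i,j) in H else '  .' for j in range(19,33)))
E
python3 -c "
from tray import *
look();grid()"
```

```text
24.275 [0.618  0.0302 0.1946] [ 0.4  0.5 -2.1] [-0.09 -0.03 -0.02] 24.221085011959076 0.017714300820055318
side 108 pitch deg 36.7 z@.18 0.0949 x [0.558 0.674] y [0.067 0.199]
top 547 pitch deg 33.2 z@.18 0.1013 x [0.559 0.673] y [0.13  0.193]
top
53   .   .   .   .   .   .   .   .  32  34   .   .   .   .
54   .   .  12  15   .   .   .   .  34  32  33  12  13   .
55  12  12   .  13   .  22  31  35   .  32  32  14  14   .
56  12   .   .   .  12  29  34  33   .  33   .   .   .   .
57   .   .   .  13   .   .  33  33  37   .   .  15  12   .
58   .  12   .   .   .  13  35  33  12   .   .  13   .   .
59   .   .  14   .   .  12  13  12  12   .   .   .   .   .
60   .   .  12  19   .  20  40  38  29   .   .   .  13   .
61   .  14  12  12   .  28  40  41  32  19  31   .  12   .
62   .   .   .  12  12   .  40  40  30  31  34  34   .   .
63   .   .  13  12  12   .  12   .  25  32  34  33  35   .
64   .   .  12   .   .  26  26  30  24  31  33  32  29   .
65   .   .  12   .  15  22  35  31  23  13   .   .  12   .
66   .   .  12   .  13  16  27  35  27  12   .  12  12   .
67   .   .  13   .   .  14
[... 458 characters left out ...]
  .   .   .   .   .  30   .   .   .   .   .   .   .
59   .   .   .   .   .   .   .   .   .   .   .   .   .   .
60   .   .   .   .   .  32  32  31   .   .   .   .   .   .
61   .   .   .   .   .  33  34  40   .   .  28   .   .   .
62   .   .   .   .   .   .  34  39   .  31  28   .   .   .
63   .   .   .   .   .   .   .   .   .  31  31   .  55   .
64   .   .   .   .   .  25  29  23   .  29  27   .   .   .
65   .   .   .   .   .   .  29   .   .   .   .   .   .   .
66   .   .   .   .   .   .  29   .   .   .   .   .   .   .
67   .   .   .   .   .   .  28  28   .   .   .   .   .   .
68   .   .   .   .   .   .  21   .   .   .   .   .   .   .
69   .   .   .   .   .   .   .   .   .   .   .   .   .   .
```

All five chunks now lie low in the crate, with tops at or below 0.041. I'll take the tray back.

apply_moves([
  [0.2, 0.2, -0.6],
  [0.5, 0.5, -0.4],
  [0.9, 0.9, 0],
  [0.9, 0.9, 0],
  [0.9, 0.9, 0],
  [0.9, 0.9, 0],
  [0.9, 0.9, 0],
  [0.9, 0.9, 0],
  [0.7, 0.7, 0],
  [0.4, 0.37, 0],
], hand=[-0.62, -0.62, -0.62, -0.62, -0.62, -0.62, -0.62, -0.62, -0.62, -0.62], yaw=[0, 0, 0, 0, 0, 0, 0, 0, 0, 0])

```text
clock: 25.72
tcp_pos: [0.4375, -0.1502, 0.2205]
orientation: [-3.14, -0.001, -1.572]
ft_force: [0.5, -0.9, -1.9]
grip_width: 0.0175
finger_force: 24.2
```

apply_moves([
  [0, 0, 0],
  [0, 0, 0],
  [0, 0, 0],
  [0, 0, 0],
  [0, 0, 0],
  [0, 0, 0],
  [0, 0, 0],
  [0, 0, 0],
  [0, 0, 0],
  [0, 0, 0],
], hand=[-0.62, -0.62, -0.62, -0.62, -0.62, -0.62, -0.62, -0.62, -0.62, -0.62], yaw=[0.5, 1, 1, 1, 1, 1, 1, 1, 1, 1])

```text
clock: 26.98
tcp_pos: [0.4387, -0.1492, 0.22]
orientation: [-3.141, 0.001, -2.569]
ft_force: [0.4, 0.5, -1.7]
grip_width: 0.018
finger_force: 24.2
```

apply_moves([
  [0, 0, 0],
  [0, 0, 0],
  [0, 0, 0],
  [0, 0, 0],
  [0, 0, 0],
  [0, 0, 0],
  [0, 0, 0],
  [0, 0, 0],
  [0, 0, 0],
  [0, 0, 0],
], hand=[-0.62, -0.62, -0.62, -0.62, -0.62, -0.62, -0.62, -0.62, -0.62, -0.62], yaw=[1, 1, 1, 1, 1, 1, 1, 1, 1, 1])

```text
clock: 28.22
tcp_pos: [0.4387, -0.1491, 0.22]
orientation: [3.141, 0.0, 2.667]
ft_force: [-0.2, 0.4, -2.1]
grip_width: 0.0175
finger_force: 24.2
```

apply_moves([
  [0, 0, 0],
  [0, 0, 0],
  [0, 0, 0],
], hand=[-0.62, -0.62, -0.62], yaw=[0.5, 0, 0])

```text
clock: 28.6
tcp_pos: [0.4388, -0.1492, 0.2198]
orientation: [3.141, 0.0, 2.619]
ft_force: [0.1, 0.2, -0.8]
grip_width: 0.0175
finger_force: 24.2
```

```bash
cat > t2.py <<'E'
from fit import *
def look2(zlo=.03,views=('side','top')):
    s=read_state();print(s['clock'],s['tcp_pos'].round(4),s['orientation'].round(3),s['ft_force'].round(1),s['finger_force'])
    a=np.radians(-30);ex=np.array([np.cos(a),np.sin(a)]);ey=np.array([-ex[1],ex[0]])
    for n in views:
        p=snap(n);C=cloud(p);rgb=p['pixels'].astype(int);mx=rgb.max(-1);sat=mx-rgb.min(-1)
        m=(C[...,0]>.44)&(C[...,0]<.70)&(C[...,1]>-.34)&(C[...,1]<-.1)&(C[...,2]>zlo)&(C[...,2]<.25)&(sat<30)&(mx>100);P=C[m]
        X=(P[:,:2]-np.array([.5587,-.2155]))@ex;Y=(P[:,:2]-np.array([.5587,-.2155]))@ey
        print(n,len(P),'X',np.percentile(X,[2,98]).round(3),'Y',np.percentile(Y,[2,98]).round(3))
        q=abs(Y)<.04;k=np.polyfit(X[q],P[q,2],1)
        for _ in range(6):
            r=P[q,2]-np.polyval(k,X[q]);g=abs(r)<max(.004,np.median(abs(r)));k=np.polyfit(X[q][g],P[q,2][g],1)
        print('  pitch',np.degrees(np.arctan(-k[0])).round(1),'floor z at X=0',k[1].round(4))
E
python3 -c "
from t2 import *
look2()
from plan import *
s=read_state();
seg(150,s['tcp_pos'],[.4466+.039*.866,-.1496-.039*.5,.17])"
```

```text
28.6 [ 0.4388 -0.1492  0.2198] [3.141 0.    2.619] [ 0.1  0.2 -0.8] 24.223189651966095
side 1763 X [-0.093  0.027] Y [-0.063  0.053]
  pitch 34.0 floor z at X=0 0.1353
top 578 X [-0.096  0.026] Y [0.012 0.052]
  pitch 33.7 floor z at X=0 0.1369
total [-1.84  0.14  1.99] rows 2 each [-0.92   0.071  0.993]
```

apply_moves([
  [-0.46, 0.03, 0.5],
  [-0.46, 0.04, 0.5],
  [-0.46, 0.03, 0.5],
  [-0.46, 0.04, 0.5],
  [0, 0, 0.3],
  [0, 0, 0.3],
  [0, 0, 0.2],
], hand=[-0.59, -0.59, -0.59, -0.59, -0.59, -0.59, -0.59], yaw=[0, 0, 0, 0, 0, 0, 0])

```text
clock: 29.58
tcp_pos: [0.48, -0.169, 0.1492]
orientation: [-3.142, -0.0, 2.618]
ft_force: [0.3, -0.3, -0.3]
grip_width: 0.0176
finger_force: 24.2
```

apply_moves([
  [0.16, 0, 0.25],
  [0.16, 0, 0.25],
  [0.16, 0, 0.26],
  [0.16, 0, 0.26],
  [0.13, 0, 0.31],
  [0.13, 0, 0.31],
  [0.13, 0, 0.31],
  [0.13, 0, 0.31],
  [0, 0, 0],
], hand=[-0.59, -0.59, -0.59, -0.59, -0.59, -0.59, -0.59, -0.59, -0.59], yaw=[0, 0, 0, 0, 0, 0, 0, 0, 0])

```text
clock: 30.7
tcp_pos: [0.4546, -0.1544, 0.0923]
orientation: [-3.141, -0.001, 2.618]
ft_force: [-0.1, -0.3, -1.1]
grip_width: 0.0177
finger_force: 23.1
```

```bash
python3 -c "
from t2 import *
look2()"
```

```text
30.7 [ 0.4546 -0.1544  0.0923] [-3.141e+00 -1.000e-03  2.618e+00] [-0.1 -0.3 -1.1] 23.11294823884964
side 1973 X [-0.067  0.072] Y [-0.06   0.056]
  pitch 15.0 floor z at X=0 0.0686
top 641 X [-0.122  0.074] Y [-0.051  0.055]
  pitch 15.1 floor z at X=0 0.07
```

apply_moves([
  [0.07, 0, 0.26],
  [0.07, 0, 0.26],
  [0.06, 0, 0.26],
  [0.06, 0, 0.26],
  [0.04, 0, 0.22],
  [0.03, 0, 0.22],
  [0.03, 0, 0.2],
  [0, 0, 0.15],
  [0, 0, 0.1],
  [0, 0, 0],
], hand=[-0.59, -0.59, -0.59, -0.59, -0.59, -0.59, -0.59, -0.59, -0.59, -0.59], yaw=[0, 0, 0, 0, 0, 0, 0, 0, 0, 0])

```text
clock: 32.05
tcp_pos: [0.447, -0.1499, 0.0445]
orientation: [-3.142, -0.001, 2.618]
ft_force: [-1.1, 0.2, -0.2]
grip_width: 0.0175
finger_force: 23.0
```

```bash
python3 -c "
from t2 import *
look2()"
```

```text
32.05 [ 0.447  -0.1499  0.0445] [-3.142e+00 -1.000e-03  2.618e+00] [-1.1  0.2 -0.2] 22.97997772693634
side 2127 X [-0.076  0.071] Y [-0.06   0.056]
  pitch 0.2 floor z at X=0 0.0524
top 949 X [-0.127  0.074] Y [-0.055  0.055]
  pitch 0.3 floor z at X=0 0.0539
```

The tray is level and centred, so I'll release it and back off.

apply_moves([
  [0, 0, 0],
  [0, 0, 0],
  [0, 0, 0],
  [0, 0, 0],
  [0, 0, 0],
  [0, 0, 0],
  [0, 0, 0],
  [0, 0, 0],
  [0, 0, -0.3],
  [0, 0, -0.6],
], hand=[-0.58, -0.57, -0.55, -0.5, -0.3, 0, 0.4, 0.4, 0.4, 0.4], yaw=[0, 0, 0, 0, 0, 0, 0, 0, 0, 0])

```text
clock: 33.4
tcp_pos: [0.447, -0.15, 0.0677]
orientation: [-3.141, -0.001, 2.618]
ft_force: [0.2, 0.9, -0.4]
grip_width: 0.0598
finger_force: 0.0
```

apply_moves([
  [0, 0, -1],
  [0, 0, -1],
  [0, 0, -1],
  [0, 0, -1],
  [0, 0, -1],
  [0, 0, -1],
  [0, 0, -1],
  [0, 0, -1],
], hand=[0.4, 0.4, 0.4, 0.4, 0.4, 0.4, 0.4, 0.4], yaw=[0, 0, 0, 0, 0, 0, 0, 0])

```text
clock: 34.4
tcp_pos: [0.4474, -0.1501, 0.2694]
orientation: [3.141, 0.001, 2.618]
ft_force: [0.2, -0.4, -0.1]
grip_width: 0.0594
finger_force: 0.0
```

```bash
python3 -c "
from t2 import *
look2()
from tray import *
C=cloud(snap('top'));D=cloud(snap('side'))
for C in(C,D):
    B=C[(C[...,0]>.49)&(C[...,0]<.7)&(C[...,1]>.2)&(C[...,1]<.3)&(C[...,2]>.09)&(C[...,2]<.3)]
    l=cv2.fitLine(B.astype(np.float32),cv2.DIST_HUBER,0,.01,.01).ravel();print('bar',l.round(3),B.max(0).round(3),'ang',np.arctan2(abs(l[2]),abs(l[0])).round(3))
print(read_state()['joints'].round(2))"
```

```text
34.4 [ 0.4474 -0.1501  0.2694] [3.141e+00 1.000e-03 2.618e+00] [ 0.2 -0.4 -0.1] 0.0
side 2086 X [-0.071  0.072] Y [-0.06   0.056]
  pitch 0.0 floor z at X=0 0.0523
top 763 X [-0.058  0.073] Y [0.002 0.055]
  pitch 0.2 floor z at X=0 0.0537
bar [0.272 0.01  0.962 0.549 0.25  0.184] [0.573 0.258 0.256] ang 1.295
bar [0.265 0.015 0.964 0.555 0.248 0.2  ] [0.574 0.261 0.254] ang 1.303
[-0.32  0.06 -0.28  1.24 -0.    0.2 ]
```

The tray stands flat and has been released. Next is the bar: closed fingers, pushing from behind.

apply_moves([
  [0, 0, 0],
  [0, 0, 0],
  [0, 0, 0],
  [0, 0, 0],
  [0, 0, 0],
  [0, 0, 0],
], hand=[-1, -1, -1, -1, -1, -1], yaw=[-1, -1, -1, -1, -1, 0])

```text
clock: 35.35
tcp_pos: [0.4467, -0.1499, 0.2664]
orientation: [3.141, -0.002, 3.141]
ft_force: [0.2, -0.7, 0.3]
grip_width: 0.0
finger_force: 0.0
```

apply_moves([
  [0, 1, 0],
  [0, 1, 0],
  [0, 1, 0],
  [0, 1, 0],
  [0, 1, 0],
  [0, 1, 0],
  [0, 1, 0],
  [0, 1, 0],
  [0, 1, 0],
  [0, 1, 0],
], hand=[-1, -1, -1, -1, -1, -1, -1, -1, -1, -1], yaw=[0, 0, 0, 0, 0, 0, 0, 0, 0, 0])

```text
clock: 36.6
tcp_pos: [0.4469, 0.1006, 0.2668]
orientation: [-3.141, -0.001, 3.139]
ft_force: [0.2, 0.2, -0.8]
grip_width: 0.0
finger_force: 0.0
```

apply_moves([
  [0, 1, 0],
  [0, 1, 0],
  [0, 1, 0],
  [0, 1, 0],
  [0, 1, 0],
  [0, 1, 0],
  [-0.6, 0.04, 0.9],
  [-0.7, 0, 0.9],
  [0, 0, 0.53],
  [0, 0, 0],
], hand=[-1, -1, -1, -1, -1, -1, -1, -1, -1, -1], yaw=[0, 0, 0, 0, 0, 0, 0, 0, 0, 0])

```text
clock: 37.85
tcp_pos: [0.4785, 0.2502, 0.2078]
orientation: [-3.14, -0.003, 3.141]
ft_force: [-0.9, -1.0, -0.4]
grip_width: -0.0
finger_force: 0.0
```

apply_moves([
  [-0.7, 0.05, 0],
  [-0.7, 0, 0],
  [-0.6, 0, 0],
  [-0.4, 0, 0],
  [-0.4, 0, 0],
  [-0.34, 0, 0.13],
  [-0.34, 0, 0.13],
  [-0.34, 0, 0.13],
  [-0.35, 0, 0.14],
  [0, 0, 0],
], hand=[-1, -1, -1, -1, -1, -1, -1, -1, -1, -1], yaw=[0, 0, 0, 0, 0, 0, 0, 0, 0, 0])

```text
clock: 39.1
tcp_pos: [0.5846, 0.2519, 0.1951]
orientation: [-3.141, -0.0, 3.141]
ft_force: [0.0, 0.7, 0.2]
grip_width: 0.0004
finger_force: 0.0
```

apply_moves([
  [-0.32, 0, 0.22],
  [-0.32, 0, 0.22],
  [-0.32, 0, 0.23],
  [-0.32, 0, 0.24],
  [-0.25, 0, 0.3],
  [-0.25, 0, 0.3],
  [-0.25, 0, 0.3],
  [-0.24, 0, 0.31],
], hand=[-1, -1, -1, -1, -1, -1, -1, -1], yaw=[0, 0, 0, 0, 0, 0, 0, 0])

```text
clock: 40.1
tcp_pos: [0.641, 0.2521, 0.1421]
orientation: [-3.141, -0.001, -3.141]
ft_force: [-0.9, -0.7, -0.4]
grip_width: -0.0002
finger_force: 0.3
```

```bash
cat > bar.py <<'E'
from h import *
s=read_state();print(s['clock'],s['tcp_pos'].round(4),s['ft_force'].round(1))
for n in('top','side'):
    p=snap(n);C=cloud(p);rgb=p['pixels'].astype(int)
    m=(C[...,0]>.54)&(C[...,0]<.74)&(abs(C[...,1]-.252)<.013)&(C[...,2]>.055)&(C[...,2]<.25)&(rgb.max(-1)<125)&(rgb[...,0]>rgb[...,2]+15)
    B=C[m]
    if len(B)>10:
        k=np.polyfit(B[:,0],B[:,2],1)
        for _ in range(4):
            r=abs(B[:,2]-np.polyval(k,B[:,0]));k=np.polyfit(B[r<.006][:,0],B[r<.006][:,2],1)
        print(n,len(B),'ang',np.arctan(k[0]).round(3),'z@.53',np.polyval(k,.53).round(4),'z@.70',np.polyval(k,.70).round(4),B.max(0).round(3))
    else:print(n,'few',len(B))
E
python3 bar.py
```

```text
40.1 [0.641  0.2521 0.1421] [-0.9 -0.7 -0.4]
top few 7
side 200 ang 0.476 z@.53 0.0751 z@.70 0.1627 [0.717 0.263 0.164]
```

apply_moves([
  [-0.1, 0, 0.3],
  [-0.1, 0, 0.3],
  [-0.1, 0, 0.3],
  [-0.08, 0, 0.33],
  [-0.08, 0, 0.33],
  [-0.05, 0, 0.3],
  [-0.05, 0, 0.3],
  [-0.03, 0, 0.3],
  [0, 0, 0.2],
], hand=[-1, -1, -1, -1, -1, -1, -1, -1, -1], yaw=[0, 0, 0, 0, 0, 0, 0, 0, 0])

```text
clock: 41.32
tcp_pos: [0.6555, 0.2521, 0.0757]
orientation: [-3.141, -0.0, -3.141]
ft_force: [-0.2, -0.4, -0.2]
grip_width: -0.0
finger_force: 0.3
```

apply_moves([
  [0, 0, 0.15],
  [0, 0, 0.04],
], hand=[-1, -1], yaw=[0, 0])

```text
clock: 41.58
tcp_pos: [0.6556, 0.2522, 0.0745]
orientation: [3.141, 0.001, -3.141]
ft_force: [-8.7, -2.2, 21.0]
grip_width: 0.0003
finger_force: 11.1
```

```bash
python3 bar.py
```

```text
41.575 [0.6556 0.2522 0.0745] [-8.7 -2.2 21. ]
top few 3
side 171 ang -0.005 z@.53 0.0705 z@.70 0.0697 [0.717 0.263 0.213]
```

apply_moves([
  [0, 0, -0.2],
  [0, 0, -0.6],
  [0, 0, -1],
  [0, 0, -1],
  [0, 0, -1],
  [0, 0, -1],
  [0.9, 0, -0.7],
  [0.9, 0, 0],
  [0.9, 0, 0],
  [0.9, 0, 0],
], hand=[-1, -1, -1, -1, -1, -1, -1, -1, -1, -1], yaw=[0, 0, 0, 0, 0, 0, 0, 0, 0, 0])

```text
clock: 42.92
tcp_pos: [0.565, 0.2522, 0.2096]
orientation: [3.141, 0.0, -3.141]
ft_force: [-0.1, -0.2, 0.4]
grip_width: 0.0002
finger_force: 0.0
```

apply_moves([
  [0.9, -0.9, 0],
  [0.9, -0.9, 0],
  [0.5, -0.9, 0],
  [0, -0.9, 0],
  [0, 0, 0],
  [0, 0, 0],
], hand=[-1, -1, -1, -1, -1, -1], yaw=[0, 0, 0, 0, 0, 0])

```text
clock: 43.68
tcp_pos: [0.5085, 0.1626, 0.2094]
orientation: [3.141, 0.001, -3.142]
ft_force: [-0.4, 0.0, -0.0]
grip_width: 0.0001
finger_force: 0.0
```

```bash
python3 bar.py; python3 -c "
from tray import *
grid()
from t2 import *
look2()
a=snap('top');b=snap('side')
f=lambda p,x:cv2.resize(p['pixels'][x[1]:x[3],x[0]:x[2],::-1],(400,267),interpolation=cv2.INTER_CUBIC)
cv2.imwrite('pics/f.png',np.hstack([f(a,(150,110,450,310)),f(b,(220,90,460,250))]))"
```

```text
43.675 [0.5085 0.1626 0.2094] [-0.4  0.  -0. ]
top few 0
side 177 ang 0.006 z@.53 0.07 z@.70 0.071 [0.717 0.263 0.076]
top
53   .   .   .   .   .   .   .   .   .   .   .   .   .   .
54   .   .   .   .   .   .   .   .   .   .   .   .   .   .
55   .   .   .   .   .   .   .   .   .   .   .   .   .   .
56   .   .   .   .   .   .   .   .   .   .   .   .   .   .
57   .   .   .   .   .   .   .   .   .   .   .   .   .   .
58   .   .   .   .   .   .   .   .   .   .   .   .   .   .
59   .   .   .   .   .   .   .   .   .   .   .   .   .   .
60   .   .   .   .   .   .   .   .   .   .   .   .   .   .
61   .   .   .   .   .   .   .   .   .   .   .   .   .   .
62   .   .   .   .   .   .   .   .   .   .   .   .   .   .
63  12   .   .   .   .   .   .   .   .   .   .   .   .   .
64   .   .   .   .   .   .   .   .   .   .   .   .   .   .
65   .   .   .   .   .   .   .   .   .   .   .   .   .   .
66   .   .   .   .   .   .   .   .   .   .   .   .   .   .
67   .   .   .   .   .   .   .   .   .   .   .   .   .   .
68   .   .   .   .   .   .   .   .   .   .   .   .   .   .
69   .  12   .   .   .   .   .   
[... 566 characters left out ...]
 .   .   .   .   .  70  36  40   .  31  31  30   .   .
63   .   .   .   .   .  70  73  21   .  28  30  31  30   .
64   .   .   .   .   .  69  51  25   .   .  25  30   .   .
65   .   .   .   .   .  68  32   .   .   .   .   .   .   .
66   .   .   .   .   .  68  33  32   .   .   .   .   .   .
67   .   .   .   .   .  66  67  28   .   .   .   .   .   .
68   .   .   .   .   .  71  67  69   .   .   .   .   .   .
69   .   .   .   .   .  68  71   .   .   .   .   .   .   .
43.875 [0.5083 0.1628 0.209 ] [ 3.141 -0.    -3.141] [-0.1  0.2  0.8] 0.0
side 2088 X [-0.071  0.072] Y [-0.06   0.056]
  pitch 0.1 floor z at X=0 0.0523
top 1969 X [-0.073  0.072] Y [-0.056  0.054]
  pitch 0.1 floor z at X=0 0.0538
```

View pics/f.png

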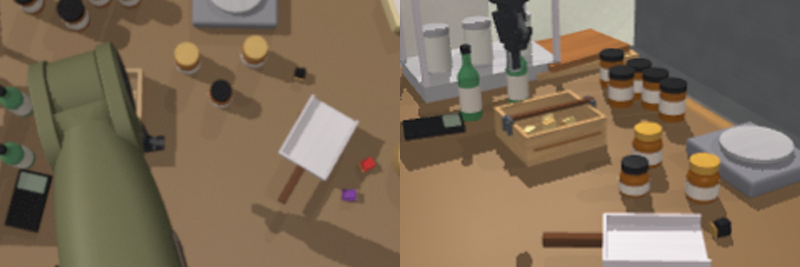

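The final view shows the bar in its catch (angle about 0.006 rad), the chunks in the crate, the tray flat on its block and the other goods in place. Handing in.

```bash
python3 -c "
from workcell import bot
print(bot.close_job())"
```

```text
the job is handed in; nothing more can be done
None
```

I handed the job in at about 44 s: all five chunks lie in the crate, the empty tray stands flat on its block about 2 mm off-centre, the bar measured about 0.006 rad from closed, and the other goods looked in place in the last pictures; the hand-in call returned no verdict.

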